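# Set the reagent selector to its third click

### The job

The scale of the reagent selector has worn off, so its lever is set by feel: with the fingertips, push the black lever gently all the way back to the stop at the red end, then push it towards the green end through its clicks and leave it resting in the third click, without ever going on past the third. Only push it, never take it between the fingers, and leave the vials, bottles and everything else standing where they are.

Things in the scene. Friction and masses are not known exactly. Their poses are not given: they have to be found in the camera images.
- selector: fixed reagent selector: cream housing, 90 mm along x, 200 along y, flat top 50 mm up, on a 12 mm steel plate (230 along y, x -50 to +125; its part beyond the housing is a ledge for vials). Origin: on the bench under the housing's centre, z up. The lever slides in a straight slot along y over the middle of the top: red strip = home end (-y), green strip = far end (+y).
- lever_top (a point): centre of the top face of the lever's black upright paddle: 45 mm wide (selector x), 12 mm thick (selector y, the slide), 36 mm high, from 64 to 100 mm above the bench on a thin stem. Axes as the selector's. With the lever home it is at x = 0, y = -45 mm of the selector.
- lever (a joint): lever travel in m, towards the green end. Home notch 0; hard stop at -0.003, from where it springs back to 0 when let go. Sprung notches (clicks) every 18 mm: first 0.018, second 0.036, third 0.054, then 0.072, 0.090. Leaving a notch takes about 6 to 7 N either way, falling to nothing midway; past midway the lever jumps into the next notch by itself and stays. It starts in click 1, 2 or 3.
- vial_a: amber glass vial with white cap, 26 mm across, 50 mm high, standing on the selector's base ledge (beyond the housing, nearer the red end). Loose; leave alone. Origin: centre of its underside.
- vial_b: the same kind of vial, standing on the ledge nearer the green end. Loose; leave alone. Origin: centre of its underside.
- salt_jar: white jar with red cap, 60 mm across, 88 mm high, past the green end of the selector. Loose; leave alone. Origin: centre of its underside.
- reagent_bottle: clear bottle with red cap, 72 mm across, 145 mm high, behind the selector. Loose; leave alone. Origin: centre of its underside.
- amber_bottle: amber bottle with blue cap, 66 mm across, 135 mm high, behind the selector. Loose; leave alone. Origin: centre of its underside.
- beaker: empty glass beaker, 60 mm across, 70 mm high, past the red end of the selector. Loose; leave alone. Origin: centre of its underside.
- spatula: narrow lab spatula, steel with blue handle, 180 mm long, 12 wide, lying on the bench. Loose; leave alone. Origin: on its underside, near its middle.

How it is judged:
By the outcome, as a careful person would: the job done as asked, in the order asked, and still so for the second after the job is handed in, with the robot touching nothing.
It also fails if it takes over 64 s, if anything falls off the work surface, if the arm or the gripper's body presses on something with over 40 N, if the wrist force passes 120 N, or if a joint passes its speed limit or range.

### The arm

A 6-joint arm with a two-finger parallel gripper is mounted at the origin on the work surface. World frame = base frame: x ahead of the robot, y to its left, z up, the work surface at z = 0. Lengths are in m, angles in rad, forces in N, time in s.
With the tool pointing down it reaches from about 0.3 to 0.875 m from the base axis. Payload 6.4 kg.
Tool frame: the origin (TCP) lies midway between the tips of the shut fingers; the grasp point (between the pads) lies 19 mm behind it; z points along the fingers, y is the line along which they close (so a half turn about z gives the same grasp; the last joint's range is limited). The gripper opens to 88 mm and grips with 3 to 60 N. Pads are 18 mm wide; open, the fingers measure 123 mm over their backs; the gripper's body (75 mm by 187 mm) begins 45 mm behind the grasp point.
Start: joints at [-1.478, 0.181, 1.607, -0, 1.354, -0.206], TCP at [0.169, -0.55, 0.205] pointing down, gripper open.
Joint ranges: [-2.99, 2.99], [-0.89, 2.07], [0.3, 2.58], [-1.14, 4.28], [0, 2.63], [-3.12, 3.12]. Speed limits (rad/s): [2.57, 2.57, 3.01, 3.14, 3.14, 3.14].

### API

Orientations are given as [roll, pitch, yaw] about the fixed x, y, z axes, in that order (R = Rz(yaw) Ry(pitch) Rx(roll)).
In Python, from bench import manip, vision, ticket, spotter gives the robot as it stands. The module is installed in compiled form; this text tells all that it offers.
- The arm moves only by the tool move_arm, never from a script. Its argument "moves" is a list of rows, each an object with "grip": the finger opening in mm, from 0 to 88.1; "offset": the shift along the tool's x, y, z in mm, a list of three; "twist": the turn about the tool's z in degrees. A call has 1 to 20 rows; each row is the pose to reach, as a shift and turn from the pose commanded when the call began, along the tool's axes at that moment; what a row does not reach only later rows make up. A row lasts 1/10 s, in which the tool goes at most 50 mm and 8.59 degrees, less where a joint would pass 70% of its speed; a pose out of reach is approached as far as the arm can. A call with a gripper value outside its range is refused whole. The fingers move at their own pace and stop on an object; the grip force is fixed at half the most. Time passes only in rows, so rows that repeat a pose let the fingers close. It gives the time, the measured TCP pose, the force, the opening and the grip force at its end, in the units of the state.
- manip.observe(): the state, without advancing time (a new reading comes with each control period).
- vision.read_camera(name): name is "side" or "top"; returns (picture, depth): 384x512x3 uint8, blue, green, red; 384x512 float32, m along the optical axis (not along the pixel's ray), 0 where there is no reading.
- vision.get_calibration(name): a dict with "intrinsics" (3x3 intrinsics, pixels), "R" (3x3) and "t" (3): a world point X has camera coordinates R X + t. Camera axes: x right, y down, z forward; pixel columns grow to the right and rows downward; lengths in m; the calibration is good to about 2 mm. A picture is of the moment at which its call begins. get_calibration takes no time and is no camera call.
- ticket.hand_in(): hands the job in; it is judged then, once.
Trained networks look in the newest picture that a camera, given by its name, has taken for a name from the list of things; names that differ only in an ending like _2 or _b are one class to them, and where a whole thing is asked for, a point or a joint stands for the part that bears it (a point fixed in the world has none). Each returns a list of dicts, best first, with "conf" (0 to 1); they miss things now and then, are a little off and sometimes report something else, mostly with a low value. They report only what shows in the picture. A call takes as long as a camera call.
- spotter.spot_in(camera, label): "position" ([row, column] in pixels, amid what is visible of it).
- spotter.silhouettes(camera, label): "region" (384x512 bool, what is visible of it) and "position" ([row, column] in pixels, amid what is visible of it).
- spotter.place_of(camera, label): "position" ([row, column] in pixels: a listed point, or the origin of a listed thing).
The state is a dict: "time": time; "joint_pos": joint angles; "qvel": joint speeds; "effort": joint torques, N m; "tcp_pos": TCP position; "tool_rot": TCP orientation; "ft_force": force on the tool from outside, world axes, zero at the start; "moment": the same for the moment, N m; "width": opening from 0.0 (shut) to 1.0 (fully open); "gripper_force": force on a finger pad.
Only numpy, scipy, OpenCV 4.12 (cv2) and the standard library are available. Lean on these libraries where they do the work, as an engineer would, in place of code of your own. Each camera call takes 0.05 s, during which the arm holds its last target. There are 200 camera calls.

## Working session

There is one attempt and no reset: what is moved stays moved. The work goes in short steps, Python scripts to look and compute and a tool call to move; the robot and the scene stay as the last step left them, time stands still between calls to the robot, and variables do not carry over. Pictures are saved under pics/ and viewed, at most 10 in all, crops included, and the job is handed in when it is done.

Besides the shell and the picture viewer there is one more tool, called after "Request:" as name([rows], argument=value, ...), one row to a line, values as JSON. move_arm: Moves the arm, as the interface text tells. Its arguments: {"type":"object","properties":{"moves":{"type":"array"}},"required":["moves"]}

```bash
mkdir -p pics; cat > h.py <<'E'
import numpy as np, cv2
from bench import manip, vision, ticket, spotter
def world(cam, px, depth=None, z=None):
    c=vision.get_calibration(cam); K,R,t=map(np.array,(c["intrinsics"],c["R"],c["t"]))
    ray=np.linalg.inv(K)@[px[1],px[0],1.0]; o=-R.T@t; d=R.T@ray
    s=depth if z is None else (z-o[2])/d[2]
    return o+s*d
E
python3 - <<'E'
from h import *
s=manip.observe(); print(s["time"],s["tcp_pos"],s["tool_rot"],s["ft_force"],s["width"])
ims=[]
for cam in("top","side"):
    im,d=vision.read_camera(cam); cv2.imwrite(f"pics/{cam}0.png",im)
    c=vision.get_calibration(cam);print(cam,-np.array(c["R"]).T@c["t"])
    for n,z in [("lever_top",.1),("selector",0),("vial_a",.012),("salt_jar",0),("reagent_bottle",0),("amber_bottle",0),("beaker",0),("spatula",0)]:
        for r in spotter.place_of(cam,n)[:2]:
            print(n,round(r["conf"],2),np.round(r["position"]),world(cam,r["position"],z=z).round(4))
E
```

```text
0.0 [ 0.16922518 -0.54893185  0.20422373] [-3.13991912e+00 -3.43935470e-04  2.98792730e-01] [0.44792336 0.18649913 0.21626351] 0.9988102006627705
top [ 0.31065084 -0.0356309   1.20694943]
lever_top 0.48 [191. 203.] [0.513  0.1149 0.1   ]
selector 0.84 [191. 212.] [0.5295 0.098  0.    ]
vial_a 0.47 [168. 200.] [0.6098 0.1392 0.012 ]
vial_a 0.45 [177. 232.] [0.5773 0.0247 0.012 ]
salt_jar 0.62 [189. 150.] [0.5399 0.3147 0.    ]
reagent_bottle 0.61 [137. 195.] [0.7298 0.1608 0.    ]
amber_bottle 0.86 [148. 237.] [0.687  0.0084 0.    ]
beaker 0.75 [205. 265.] [ 0.4783 -0.0887  0.    ]
spatula 0.45 [243. 348.] [ 0.3422 -0.3723  0.    ]
side [ 0.49899654 -0.87423642  0.63281291]
lever_top 0.77 [162. 249.] [0.5188 0.1113 0.1   ]
selector 0.67 [198. 251.] [0.5189 0.0813 0.    ]
selector 0.43 [204. 317.] [0.6968 0.0356 0.    ]
vial_a 0.53 [182. 278.] [0.6009 0.1405 0.012 ]
vial_a 0.51 [204. 272.] [0.576  0.0314 0.012 ]
salt_jar 0.62 [159. 259.] [0.5554 0.309  0.    ]
reagent_bottle 0.91 [180. 316.] [0.7187 0.1659 0.    ]
amber_bottle 0.9 [206. 316.] [0.6938 0.0296 0.    ]
beaker 0.74 [237. 240.] [ 0.4862 -0.0892  0.    ]
spatula 0.6 [196. 250.] [0.5183 0.0937 0.    ]
```

View pics/top0.png

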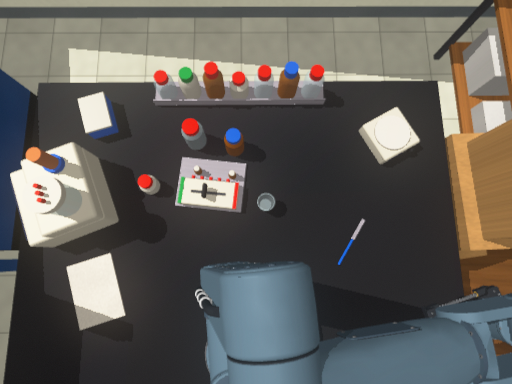

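View pics/side0.png

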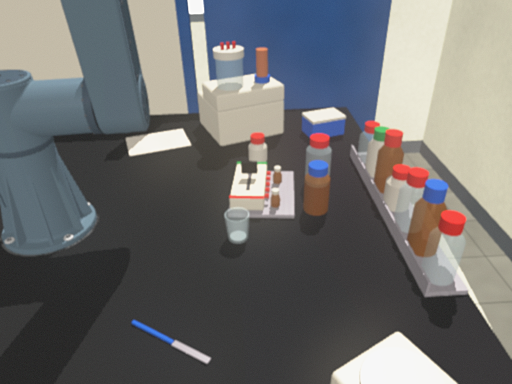

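```bash
python3 - <<'E'
from h import *
im,d=vision.read_camera("top")
c=vision.get_calibration("top");K,R,t=[np.array(c[k]) for k in("intrinsics","R","t")]
v,u=np.mgrid[:384,:512]
P=(np.stack([(u-K[0,2])/K[0,0],(v-K[1,2])/K[1,1],np.ones_like(u)],-1)*d[...,None]-t)@R
sil=spotter.silhouettes("top","selector")[0]["region"]
Q=P[sil]; print(sil.sum(),np.histogram(Q[:,2],np.arange(-.01,.12,.01)))
top=sil&(P[...,2]>.043)&(P[...,2]<.058)
r=cv2.minAreaRect((P[top][:,:2]*1000).astype(np.float32));print("housing",r,np.median(P[top][:,2]))
pl=sil&(P[...,2]<.03);print("plate all",cv2.minAreaRect((P[pl|top][:,:2]*1000).astype(np.float32)))
b,g,rr=[im[...,i].astype(int) for i in range(3)]
near=top
for n,m in(("red",near&(rr>g+60)),("green",near&(g>rr+40))):
    print(n,m.sum(),P[m].mean(0), cv2.minAreaRect((P[m][:,:2]*1000).astype(np.float32)))
L=(P[...,2]>.085)&(P[...,2]<.115)&(np.hypot(P[...,0]-.52,P[...,1]-.1)<.09)
print("lever",L.sum(),P[L].mean(0),cv2.minAreaRect((P[L][:,:2]*1000).astype(np.float32)))
cv2.imwrite("pics/c1.png",cv2.resize(im[145:225,135:275],None,fx=5.5,fy=5.5,interpolation=cv2.INTER_CUBIC))
E
```

```text
Traceback (most recent call last):
IndexError: list index out of range
```

```bash
cat > m.py <<'E'
from h import *
im,d=vision.read_camera("top")
c=vision.get_calibration("top");K,R,t=[np.array(c[k]) for k in("intrinsics","R","t")]
v,u=np.mgrid[:384,:512]
P=(np.stack([(u-K[0,2])/K[0,0],(v-K[1,2])/K[1,1],np.ones_like(u)],-1)*d[...,None]-t)@R
win=(v>150)&(v<220)&(u>170)&(u<250)
X,Y,Z=P[...,0],P[...,1],P[...,2]
b,g,rr=[im[...,i].astype(int) for i in range(3)]
rect=lambda m:cv2.minAreaRect((P[m][:,:2]*1000).astype(np.float32))
top=win&(abs(Z-.05)<.006)
n,l,s,_=cv2.connectedComponentsWithStats(top.astype(np.uint8)); top=l==1+np.argmax(s[1:,4])
print("housing",top.sum(),rect(top),np.median(Z[top]))
pl=win&(abs(Z-.012)<.005)&(rr>90); print("plate+h",rect(pl|top))
for n,m in(("red",top&(rr>g+60)),("green",top&(g>rr+40))): print(n,m.sum(),P[m].mean(0))
L=win&(Z>.085)&(Z<.11)&(np.hypot(X-.515,Y-.11)<.07)
print("lever",L.sum(),P[L].mean(0),rect(L) if L.any() else 0)
E
python3 - <<'E'
from m import *
cv2.imwrite("pics/c1.png",cv2.resize(im[145:225,135:275],None,fx=5.5,fy=5.5,interpolation=cv2.INTER_CUBIC))
E
```

```text
housing 1461 ((514.7727661132812, 105.64739990234375), (199.743896484375, 90.35661315917969), 83.29329681396484) 0.05028563573246178
plate+h ((551.986572265625, 101.22975158691406), (229.69879150390625, 174.52598571777344), 83.41828155517578)
red 103 [0.5040479  0.01393543 0.05117632]
green 97 [0.52730807 0.19704294 0.05058042]
lever 57 [0.51415897 0.11392128 0.09843335] ((514.4708251953125, 114.3273696899414), (12.360812187194824, 41.831912994384766), 85.21389770507812)
```

View pics/c1.png

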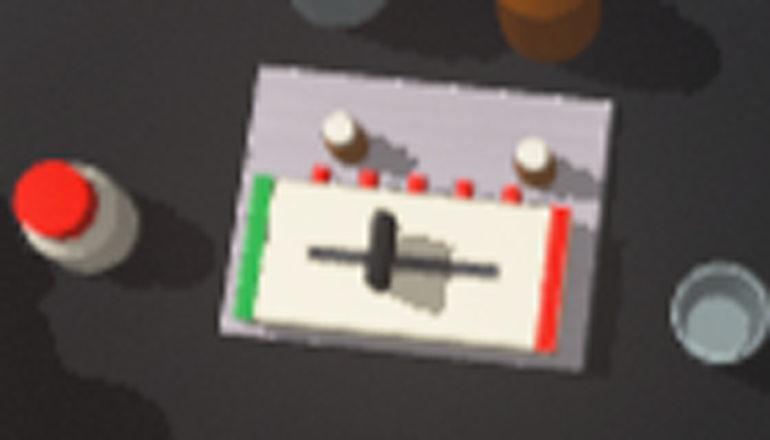

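Request:
move_arm([
  {"grip":0,"offset":[540,-562,0],"twist":23.8},
  {"grip":0,"offset":[540,-562,0],"twist":23.8},
  {"grip":0,"offset":[540,-562,0],"twist":23.8},
  {"grip":0,"offset":[540,-562,0],"twist":23.8},
  {"grip":0,"offset":[540,-562,0],"twist":23.8},
  {"grip":0,"offset":[540,-562,0],"twist":23.8},
  {"grip":0,"offset":[540,-562,0],"twist":23.8},
  {"grip":0,"offset":[540,-562,0],"twist":23.8},
  {"grip":0,"offset":[540,-562,0],"twist":23.8},
  {"grip":0,"offset":[540,-562,0],"twist":23.8},
  {"grip":0,"offset":[540,-562,0],"twist":23.8},
  {"grip":0,"offset":[540,-562,0],"twist":23.8},
  {"grip":0,"offset":[540,-562,0],"twist":23.8},
  {"grip":0,"offset":[540,-562,0],"twist":23.8},
  {"grip":0,"offset":[540,-562,0],"twist":23.8},
  {"grip":0,"offset":[540,-562,0],"twist":23.8},
  {"grip":0,"offset":[540,-562,0],"twist":23.8},
  {"grip":0,"offset":[540,-562,0],"twist":23.8},
  {"grip":0,"offset":[540,-562,0],"twist":23.8},
  {"grip":0,"offset":[540,-562,0],"twist":23.8},
])

```text
time: 3.05
tcp_pos: [0.5196, 0.1453, 0.2052]
tool_rot: [3.141, 0.0, -0.118]
ft_force: [0.1, 0.1, -0.2]
width: 0.004
gripper_force: 0.0
```

Request:
move_arm([
  {"grip":0,"offset":[0,-3,40],"twist":0},
  {"grip":0,"offset":[0,-3,85],"twist":0},
  {"grip":0,"offset":[0,-3,85],"twist":0},
  {"grip":0,"offset":[0,-3,85],"twist":0},
])

```text
time: 3.45
tcp_pos: [0.5199, 0.1487, 0.1205]
tool_rot: [3.141, 0.001, -0.118]
ft_force: [0.5, 0.2, -0.4]
width: 0.004
gripper_force: 0.0
```

```bash
cat > st.py <<'E'
from h import *
s=manip.observe(); p=np.array(s["tcp_pos"]); dx=p[:2]-[.5148,.1056]
a=np.array([.116,.993]); b=np.array([.993,-.116]); f=np.array(s["ft_force"])
print("t",s["time"],"sel x,y mm",(dx@b*1000).round(1),(dx@a*1000).round(1),"z",p[2].round(4),"F slide",(f[:2]@a).round(1),"F",f.round(1))
E
python3 - <<'E'
import st
from h import *
im,d=vision.read_camera("side"); cv2.imwrite("pics/s2.png",cv2.resize(im[90:230,190:330],None,fx=4,fy=4,interpolation=cv2.INTER_CUBIC))
E
```

```text
t 3.45 sel x,y mm 0.1 43.4 z 0.1205 F slide 0.3 F [ 0.5  0.2 -0.4]
```

View pics/s2.png

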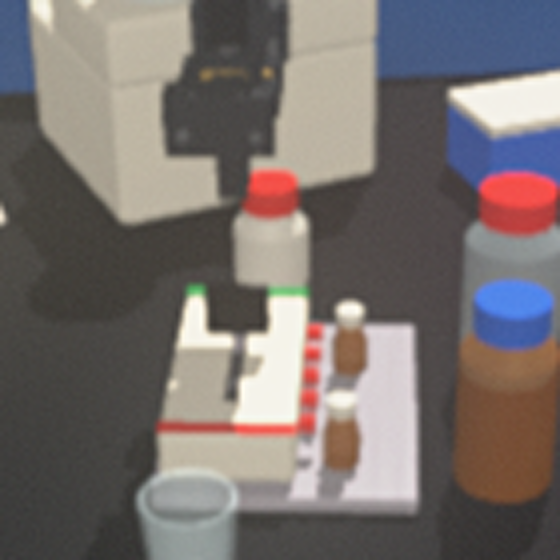

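The crop shows the shut fingertips (235,195) above and behind the black paddle (238,308), in line with it. Descending on its green side and making contact.

Request:
move_arm([
  {"grip":0,"offset":[0,0,20],"twist":0},
  {"grip":0,"offset":[0,0,42],"twist":0},
  {"grip":0,"offset":[0,0,42],"twist":0},
  {"grip":0,"offset":[0,3,42],"twist":0},
  {"grip":0,"offset":[0,6,42],"twist":0},
  {"grip":0,"offset":[0,8,42],"twist":0},
  {"grip":0,"offset":[0,9,42],"twist":0},
  {"grip":0,"offset":[0,10,42],"twist":0},
])

```text
time: 4.3
tcp_pos: [0.5194, 0.1394, 0.0787]
tool_rot: [-3.141, -0.001, -0.117]
ft_force: [-0.8, 0.9, 0.2]
width: 0.007
gripper_force: 0.0
```

```bash
python3 st.py
```

```text
t 4.3 sel x,y mm 0.7 34.1 z 0.0787 F slide 0.8 F [-0.8  0.9  0.2]
```

Request:
move_arm([
  {"grip":0,"offset":[0,2,0],"twist":0},
  {"grip":0,"offset":[0,4,0],"twist":0},
  {"grip":0,"offset":[0,6,0],"twist":0},
  {"grip":0,"offset":[0,8,0],"twist":0},
])

```text
time: 4.7
tcp_pos: [0.5181, 0.1315, 0.078]
tool_rot: [3.142, 0.0, -0.117]
ft_force: [-0.5, 0.7, -0.1]
width: 0.003
gripper_force: 0.0
```

```bash
python3 st.py
```

```text
t 4.7 sel x,y mm 0.3 26.1 z 0.078 F slide 0.7 F [-0.5  0.7 -0.1]
```

Request:
move_arm([
  {"grip":0,"offset":[0,2,0],"twist":0},
  {"grip":0,"offset":[0,4,0],"twist":0},
  {"grip":0,"offset":[0,6,0],"twist":0},
  {"grip":0,"offset":[0,8,0],"twist":0},
  {"grip":0,"offset":[0,10,0],"twist":0},
  {"grip":0,"offset":[0,12,0],"twist":0},
  {"grip":0,"offset":[0,14,0],"twist":0},
  {"grip":0,"offset":[0,16,0],"twist":0},
  {"grip":0,"offset":[0,18,0],"twist":0},
  {"grip":0,"offset":[0,20,0],"twist":0},
  {"grip":0,"offset":[0,22,0],"twist":0},
  {"grip":0,"offset":[0,24,0],"twist":0},
  {"grip":0,"offset":[0,26,0],"twist":0},
  {"grip":0,"offset":[0,28,0],"twist":0},
  {"grip":0,"offset":[0,30,0],"twist":0},
  {"grip":0,"offset":[0,32,0],"twist":0},
])

```text
time: 6.3
tcp_pos: [0.5144, 0.0997, 0.0781]
tool_rot: [-3.142, 0.0, -0.117]
ft_force: [1.2, -0.0, -0.1]
width: 0.005
gripper_force: 0.0
```

```bash
python3 st.py; python3 m.py | tail -1
```

```text
t 6.3 sel x,y mm 0.3 -5.9 z 0.0781 F slide 0.1 F [ 1.2 -0.  -0.1]
lever 4 [0.49823775 0.11904609 0.0975674 ] ((499.16033935546875, 119.44332122802734), (3.6145761013031006, 6.627019882202148), 82.51065063476562)m.py:14: RuntimeWarning: Mean of empty slice.
  for n,m in(("red",top&(rr>g+60)),("green",top&(g>rr+40))): print(n,m.sum(),P[m].mean(0))
  ret = um.true_divide(
```

```bash
python3 - <<'E'
from h import *
im,d=vision.read_camera("side"); cv2.imwrite("pics/s3.png",cv2.resize(im[110:230,190:330],None,fx=4,fy=4,interpolation=cv2.INTER_CUBIC))
for r in spotter.place_of("side","lever_top"): print(r["conf"],r["position"],world("side",r["position"],z=.1))
E
```

```text
0.68 [166.4, 250.2] [0.52098832 0.08466629 0.1       ]
```

View pics/s3.png

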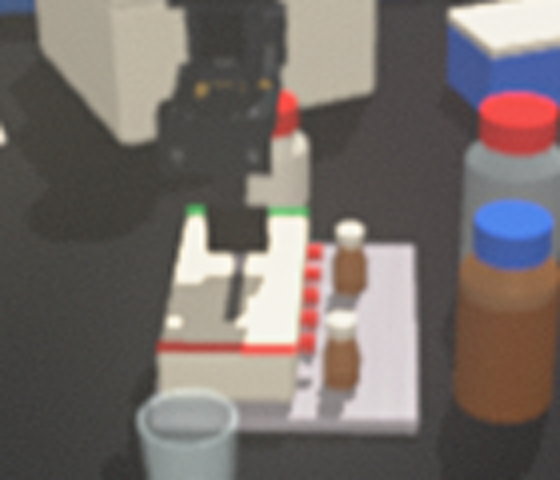

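```bash
python3 - <<'E'
from h import *
c=vision.get_calibration("side");K,R,t=[np.array(c[k]) for k in("intrinsics","R","t")]
def pr(sx,sy,z):
    X=np.array([.5148,.1056,z])+np.r_[.993*sx-0+.116*sy,-.116*sx+.993*sy,0]
    p=K@(R@X+t); return (p[1]/p[2]).round(1),(p[0]/p[2]).round(1)
for tr in(.054,.036,.018,0):
    y=tr-.045; print(tr,"top front",pr(0,y-.006,.1),"bottom",pr(0,y-.006,.064),"corner",pr(.0225,y-.006,.1))
print("tip",pr(0,-.006,.078),pr(0,-.0235,.078))
im,d=vision.read_camera("side")
for r in range(154,182,2): print(r,im[r,246:254].sum(-1), d[r,246:254:2].round(3))
E
```

```text
0.054 top front (np.float64(162.2), np.float64(247.7)) bottom (np.float64(173.7), np.float64(248.1)) corner (np.float64(162.3), np.float64(255.9))
0.036 top front (np.float64(165.4), np.float64(247.2)) bottom (np.float64(177.0), np.float64(247.6)) corner (np.float64(165.5), np.float64(255.5))
0.018 top front (np.float64(168.7), np.float64(246.6)) bottom (np.float64(180.4), np.float64(247.1)) corner (np.float64(168.8), np.float64(255.1))
0 top front (np.float64(172.1), np.float64(246.0)) bottom (np.float64(183.9), np.float64(246.5)) corner (np.float64(172.2), np.float64(254.6))
tip (np.float64(170.9), np.float64(247.7)) (np.float64(174.1), np.float64(247.2))
154 [214 216 215 212 212 297 415 473] [1.07  1.07  0.997 0.994]
156 [213 214 218 215 222 317 470 529] [1.076 1.077 1.077 1.308]
158 [225 224 208 209 223 326 477 529] [1.082 1.083 1.077 1.309]
160 [219 222 225 219 237 340 441 479] [1.086 1.082 1.086 1.316]
162 [208 202 212 212 210 207 229 231] [1.088 1.091 1.092 1.119]
164 [200 201 204 203 202 207 196 207] [1.12  1.12  1.122 1.121]
166 [200 204 205 206 208 209 202 208] [1.123 1.127 1.124 1.124]
168 [204 212 203 208 207 207 212 204] [1.125 1.126 1.123 1.126]
170 [196 204 203 205 207 210 203 205] [1.126 1.132 1.127 1.132]
172 [284 254 232 222 216 235 271 286] [1.132 1.132 1.13  1.132]
174 [711 665 502 390 378 488 672 716] [1.163 1.136 1.138 1.163]
176 [733 722 566 425 442 630 727 732] [1.159 1.143 1.142 1.155]
178 [677 589 412 302 373 571 668 680] [1.144 1.141 1.144 1.145]
180 [481 376 276 241 311 455 499 489] [1.141 1.135 1.134 1.139]
```

```bash
python3 - <<'E'
from h import *
im,d=vision.read_camera("side")
for p in((150,246),(158,246),(161,246),(164,247),(168,247),(171,247)):
    w=world("side",p,depth=d[p]); q=w[:2]-[.5148,.1056]
    print(p,w.round(4),"sel",(q@[.993,-.116]*1000).round(1),(q@[.116,.993]*1000).round(1))
s=manip.observe();print(s["time"],s["tcp_pos"],s["joint_pos"])
E
python3 st.py
```

```text
(150, 246) [0.5106 0.0125 0.1857] sel 6.6 -92.9
(158, 246) [0.5107 0.0858 0.1252] sel -1.8 -20.1
(161, 246) [0.5104 0.0834 0.1176] sel -1.8 -22.5
(164, 247) [0.5131 0.1122 0.0926] sel -2.5 6.4
(168, 247) [0.5126 0.11   0.0814] sel -2.7 4.1
(171, 247) [0.5123 0.1102 0.0718] sel -3.0 4.3
6.55 [0.51448481 0.09986316 0.07813876] [-3.50120942e-02  2.22985266e-01  1.83771836e+00  3.76728682e-05
  1.08083627e+00  1.65240529e+00]
t 6.55 sel x,y mm 0.4 -5.7 z 0.0781 F slide 0.1 F [0.4 0.  0.6]
```

The pictures show the fingertips actually at about z = 0.114, above the paddle (top at row 162), and the lever hasn't moved. They passed over it, so the real tip is higher than the reported TCP. I'll go back and check the tip height from the depth image before lowering.

Request:
move_arm([
  {"grip":0,"offset":[0,-25,0],"twist":0},
  {"grip":0,"offset":[0,-50,0],"twist":0},
  {"grip":0,"offset":[0,-50,0],"twist":0},
  {"grip":0,"offset":[0,-50,0],"twist":0},
])

```text
time: 6.95
tcp_pos: [0.5201, 0.1497, 0.078]
tool_rot: [3.141, 0.0, -0.115]
ft_force: [-0.0, -0.1, -0.3]
width: 0.006
gripper_force: 0.0
```

```bash
python3 st.py; python3 - <<'E'
from h import *
im,d=vision.read_camera("side")
for r in range(136,166,2):
  print(r,end=' ')
  for cc in(246,248,250):
    w=world("side",(r,cc),depth=d[r,cc]); q=w[:2]-[.5148,.1056]
    print((q@[.993,-.116]*1000).round(0),(q@[.116,.993]*1000).round(0),(w[2]*1000).round(0),end=' | ')
  print()
cv2.imwrite("pics/s4.png",cv2.resize(im[100:200,190:310],None,fx=6,fy=6,interpolation=cv2.INTER_CUBIC))
E
```

```text
t 6.95 sel x,y mm 0.1 44.4 z 0.078 F slide -0.1 F [-0.  -0.1 -0.3]
136 3.0 -46.0 201.0 | 8.0 -49.0 202.0 | 14.0 -50.0 203.0 | 
138 2.0 -41.0 193.0 | 7.0 -40.0 193.0 | 13.0 -42.0 193.0 | 
140 2.0 -40.0 187.0 | 7.0 -41.0 187.0 | 12.0 -41.0 188.0 | 
142 2.0 -40.0 182.0 | 7.0 -42.0 183.0 | 12.0 -42.0 183.0 | 
144 2.0 -41.0 176.0 | 7.0 -41.0 176.0 | 12.0 -39.0 175.0 | 
146 -6.0 31.0 135.0 | -0.0 29.0 136.0 | 6.0 27.0 137.0 | 
148 -6.0 32.0 128.0 | -0.0 31.0 129.0 | 5.0 28.0 131.0 | 
150 -6.0 29.0 124.0 | -1.0 33.0 122.0 | 5.0 31.0 123.0 | 
152 -6.0 32.0 116.0 | -1.0 29.0 118.0 | 5.0 26.0 120.0 | 
154 -29.0 243.0 0.0 | -23.0 251.0 -4.0 | -10.0 189.0 29.0 | 
156 -28.0 234.0 -2.0 | -21.0 230.0 -0.0 | -10.0 181.0 26.0 | 
158 -27.0 217.0 -1.0 | -20.0 221.0 -3.0 | -11.0 187.0 15.0 | 
160 -26.0 205.0 -2.0 | -19.0 204.0 -1.0 | -11.0 189.0 7.0 | 
162 -5.0 8.0 98.0 | 0.0 8.0 98.0 | 6.0 9.0 98.0 | 
164 -5.0 2.0 95.0 | 1.0 1.0 95.0 | 6.0 7.0 92.0 |
```

View pics/s4.png

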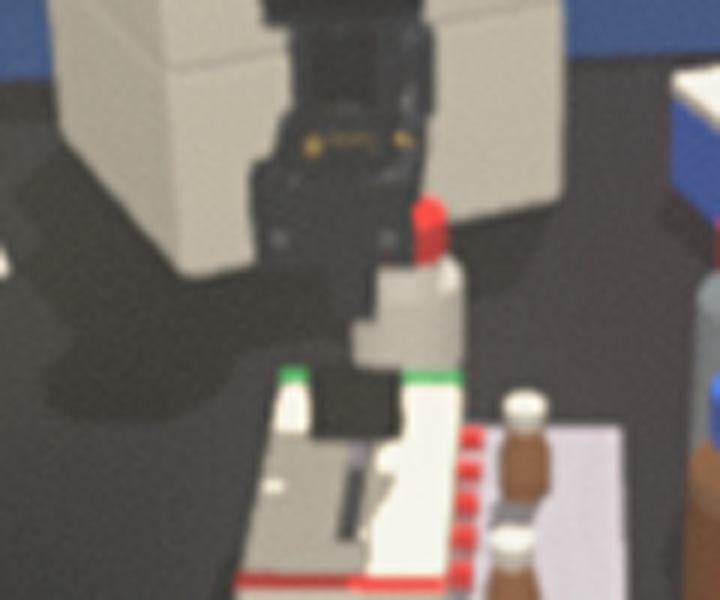

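The picture shows the fingertip ending at row ~153 (z ≈ 0.114) with the paddle below at rows 162–173. Depth puts the whole gripper about 36 mm higher than reported, so I'll go by the camera and lower 34 mm more, watching the force.

Request:
move_arm([
  {"grip":0,"offset":[0,0,6],"twist":0},
  {"grip":0,"offset":[0,0,12],"twist":0},
  {"grip":0,"offset":[0,0,18],"twist":0},
  {"grip":0,"offset":[0,0,18],"twist":0},
])

```text
time: 7.4
tcp_pos: [0.5192, 0.1491, 0.0587]
tool_rot: [3.141, 0.002, -0.117]
ft_force: [0.4, -0.1, 0.2]
width: 0.004
gripper_force: 0.0
```

```bash
cat > tip.py <<'E'
from h import *
import st
im,d=vision.read_camera("side")
for r in range(144,176,2):
    w=world("side",(r,248),depth=d[r,248]); q=w[:2]-[.5148,.1056]
    print(r,(q@[.993,-.116]*1000).round(0),(q@[.116,.993]*1000).round(0),(w[2]*1000).round(0),end=' | ')
E
python3 tip.py
```

```text
t 7.4 sel x,y mm -0.6 43.7 z 0.0587 F slide -0.1 F [ 0.4 -0.1  0.2]
144 8.0 -50.0 181.0 | 146 7.0 -40.0 170.0 | 148 7.0 -41.0 165.0 | 150 6.0 -40.0 159.0 | 152 -1.0 29.0 118.0 | 154 -1.0 30.0 111.0 | 156 -1.0 25.0 108.0 | 158 -2.0 32.0 98.0 | 160 -2.0 33.0 91.0 | 162 0.0 10.0 97.0 | 164 0.0 6.0 93.0 | 166 0.0 3.0 88.0 | 168 0.0 5.0 81.0 | 170 -0.0 4.0 75.0 | 172 -0.0 5.0 68.0 | 174 -1.0 7.0 61.0 |
```

Request:
move_arm([
  {"grip":0,"offset":[0,0,5],"twist":0},
  {"grip":0,"offset":[0,0,10],"twist":0},
  {"grip":0,"offset":[0,0,15],"twist":0},
  {"grip":0,"offset":[0,2,15],"twist":0},
  {"grip":0,"offset":[0,4,15],"twist":0},
  {"grip":0,"offset":[0,6,15],"twist":0},
  {"grip":0,"offset":[0,8,15],"twist":0},
  {"grip":0,"offset":[0,10,15],"twist":0},
  {"grip":0,"offset":[0,11,15],"twist":0},
])

```text
time: 8.35
tcp_pos: [0.5191, 0.1383, 0.0453]
tool_rot: [-3.142, -0.0, -0.117]
ft_force: [-0.3, -0.3, -0.3]
width: 0.004
gripper_force: 0.0
```

```bash
python3 st.py
```

```text
t 8.35 sel x,y mm 0.5 33.0 z 0.0453 F slide -0.3 F [-0.3 -0.3 -0.3]
```

Request:
move_arm([
  {"grip":0,"offset":[0,1,0],"twist":0},
  {"grip":0,"offset":[0,2,0],"twist":0},
  {"grip":0,"offset":[0,3,0],"twist":0},
])

```text
time: 8.65
tcp_pos: [0.5187, 0.1362, 0.0452]
tool_rot: [-3.14, -0.0, -0.117]
ft_force: [0.9, 6.7, -0.2]
width: 0.006
gripper_force: 2.8
```

```bash
python3 st.py
```

```text
t 8.65 sel x,y mm 0.4 30.9 z 0.0452 F slide 6.7 F [ 0.9  6.7 -0.2]
```

Request:
move_arm([
  {"grip":0,"offset":[0,2,0],"twist":0},
  {"grip":0,"offset":[0,4,0],"twist":0},
  {"grip":0,"offset":[0,6,0],"twist":0},
  {"grip":0,"offset":[0,9,0],"twist":0},
  {"grip":0,"offset":[0,12,0],"twist":0},
  {"grip":0,"offset":[0,15,0],"twist":0},
  {"grip":0,"offset":[0,18,0],"twist":0},
  {"grip":0,"offset":[0,21,0],"twist":0},
  {"grip":0,"offset":[0,24,0],"twist":0},
  {"grip":0,"offset":[0,27,0],"twist":0},
  {"grip":0,"offset":[0,30,0],"twist":0},
  {"grip":0,"offset":[0,33,0],"twist":0},
  {"grip":0,"offset":[0,36,0],"twist":0},
  {"grip":0,"offset":[0,39,0],"twist":0},
  {"grip":0,"offset":[0,42,0],"twist":0},
  {"grip":0,"offset":[0,44,0],"twist":0},
])

```text
time: 10.25
tcp_pos: [0.5135, 0.0916, 0.0451]
tool_rot: [3.141, 0.0, -0.116]
ft_force: [-0.1, 0.8, 0.9]
width: 0.005
gripper_force: 0.3
```

```bash
python3 tip.py
```

```text
t 10.25 sel x,y mm 0.3 -14.1 z 0.0451 F slide 0.8 F [-0.1  0.8  0.9]
144 6.0 -36.0 174.0 | 146 6.0 -29.0 165.0 | 148 10.0 -81.0 185.0 | 150 11.0 -89.0 184.0 | 152 12.0 -99.0 184.0 | 154 12.0 -105.0 181.0 | 156 12.0 -107.0 177.0 | 158 12.0 -105.0 170.0 | 160 12.0 -107.0 166.0 | 162 11.0 -100.0 157.0 | 164 11.0 -100.0 151.0 | 166 11.0 -102.0 147.0 | 168 3.0 -25.0 98.0 | 170 4.0 -38.0 99.0 | 172 4.0 -40.0 94.0 | 174 4.0 -41.0 89.0 |
```

Request:
move_arm([
  {"grip":0,"offset":[0,2,0],"twist":0},
  {"grip":0,"offset":[0,4,0],"twist":0},
  {"grip":0,"offset":[0,6,0],"twist":0},
  {"grip":0,"offset":[0,8,0],"twist":0},
  {"grip":0,"offset":[0,9,0],"twist":0},
])

```text
time: 10.8
tcp_pos: [0.5125, 0.0829, 0.0451]
tool_rot: [-3.141, 0.0, -0.117]
ft_force: [0.6, 3.0, 1.2]
width: 0.003
gripper_force: 1.4
```

```bash
python3 st.py
```

```text
t 10.8 sel x,y mm 0.3 -22.8 z 0.0451 F slide 3.1 F [0.6 3.  1.2]
```

Request:
move_arm([
  {"grip":0,"offset":[0,0.5,0],"twist":0},
  {"grip":0,"offset":[0,1,0],"twist":0},
  {"grip":0,"offset":[0,1,0],"twist":0},
])

```text
time: 11.1
tcp_pos: [0.5124, 0.0826, 0.0451]
tool_rot: [-3.141, -0.0, -0.117]
ft_force: [0.0, 4.5, -0.8]
width: 0.003
gripper_force: 2.4
```

```bash
python3 st.py
```

```text
t 11.1 sel x,y mm 0.3 -23.1 z 0.0451 F slide 4.5 F [ 0.   4.5 -0.8]
```

Request:
move_arm([
  {"grip":0,"offset":[0,0.5,0],"twist":0},
  {"grip":0,"offset":[0,1,0],"twist":0},
  {"grip":0,"offset":[0,1,0],"twist":0},
])

```text
time: 11.4
tcp_pos: [0.5123, 0.0818, 0.0452]
tool_rot: [-3.14, -0.0, -0.116]
ft_force: [1.2, 4.7, -1.7]
width: 0.003
gripper_force: 2.8
```

```bash
python3 st.py
```

```text
t 11.4 sel x,y mm 0.3 -23.9 z 0.0452 F slide 4.8 F [ 1.2  4.7 -1.7]
```

Request:
move_arm([
  {"grip":0,"offset":[0,0.5,0],"twist":0},
  {"grip":0,"offset":[0,1,0],"twist":0},
  {"grip":0,"offset":[0,1,0],"twist":0},
])

```text
time: 11.7
tcp_pos: [0.5122, 0.0805, 0.0451]
tool_rot: [-3.141, -0.0, -0.116]
ft_force: [0.9, 4.6, -0.6]
width: 0.006
gripper_force: 2.3
```

```bash
python3 st.py
```

```text
t 11.7 sel x,y mm 0.3 -25.2 z 0.0451 F slide 4.6 F [ 0.9  4.6 -0.6]
```

Request:
move_arm([
  {"grip":0,"offset":[0,0.5,0],"twist":0},
  {"grip":0,"offset":[0,1,0],"twist":0},
  {"grip":0,"offset":[0,1,0],"twist":0},
])

```text
time: 12.0
tcp_pos: [0.5121, 0.0799, 0.0452]
tool_rot: [-3.14, -0.0, -0.117]
ft_force: [1.9, 8.1, -0.0]
width: 0.004
gripper_force: 3.7
```

```bash
python3 st.py
```

```text
t 12.0 sel x,y mm 0.3 -25.8 z 0.0452 F slide 8.3 F [ 1.9  8.1 -0. ]
```

Request:
move_arm([
  {"grip":0,"offset":[0,0.5,0],"twist":0},
  {"grip":0,"offset":[0,1,0],"twist":0},
  {"grip":0,"offset":[0,1,0],"twist":0},
])

```text
time: 12.3
tcp_pos: [0.5121, 0.0798, 0.0452]
tool_rot: [-3.139, -0.0, -0.117]
ft_force: [1.9, 11.0, -0.5]
width: 0.005
gripper_force: 5.8
```

```bash
python3 st.py
```

```text
t 12.3 sel x,y mm 0.3 -25.9 z 0.0452 F slide 11.2 F [ 1.9 11.  -0.5]
```

Firm stop: the force rises while the position holds at −25.9. Next, back off, go over, and down on the red side.

Request:
move_arm([
  {"grip":0,"offset":[0,-4,0],"twist":0},
  {"grip":0,"offset":[0,-15,0],"twist":0},
  {"grip":0,"offset":[0,-15,-2],"twist":0},
  {"grip":0,"offset":[0,-15,-30],"twist":0},
  {"grip":0,"offset":[0,-15,-55],"twist":0},
  {"grip":0,"offset":[0,-15,-55],"twist":0},
  {"grip":0,"offset":[0,20,-55],"twist":0},
  {"grip":0,"offset":[0,53,-55],"twist":0},
  {"grip":0,"offset":[0,53,-55],"twist":0},
  {"grip":0,"offset":[0,53,-55],"twist":0},
])

```text
time: 13.3
tcp_pos: [0.5052, 0.0249, 0.0994]
tool_rot: [-3.142, 0.001, -0.119]
ft_force: [1.0, 0.7, 0.9]
width: 0.005
gripper_force: 0.0
```

```bash
python3 st.py; python3 - <<'E'
from h import *
im,d=vision.read_camera("side"); cv2.imwrite("pics/s5.png",cv2.resize(im[100:220,190:310],None,fx=5,fy=5,interpolation=cv2.INTER_CUBIC))
E
```

```text
t 13.3 sel x,y mm -0.1 -81.3 z 0.0994 F slide 0.8 F [1.  0.7 0.9]
```

View pics/s5.png

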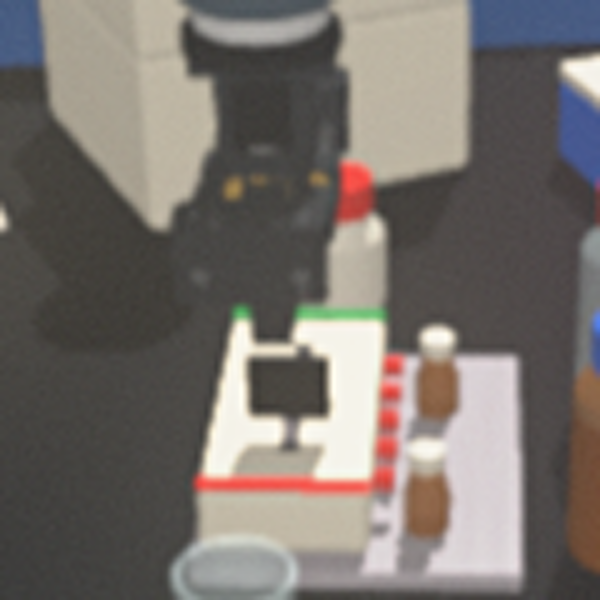

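Picture: lever is home (paddle at (288,385), near the red strip) and the fingertips are high on the red side. Lower and make contact.

Request:
move_arm([
  {"grip":0,"offset":[0,0,20],"twist":0},
  {"grip":0,"offset":[0,0,40],"twist":0},
  {"grip":0,"offset":[0,0,54],"twist":0},
  {"grip":0,"offset":[0,0,54],"twist":0},
  {"grip":0,"offset":[0,-3,54],"twist":0},
  {"grip":0,"offset":[0,-6,54],"twist":0},
  {"grip":0,"offset":[0,-9,54],"twist":0},
  {"grip":0,"offset":[0,-11,54],"twist":0},
  {"grip":0,"offset":[0,-12,54],"twist":0},
])

```text
time: 14.25
tcp_pos: [0.5075, 0.0375, 0.0466]
tool_rot: [3.142, -0.001, -0.116]
ft_force: [0.3, -0.6, -1.2]
width: 0.001
gripper_force: 0.0
```

```bash
python3 st.py
```

```text
t 14.25 sel x,y mm 0.6 -68.5 z 0.0466 F slide -0.5 F [ 0.3 -0.6 -1.2]
```

Request:
move_arm([
  {"grip":0,"offset":[0,-1,0],"twist":0},
  {"grip":0,"offset":[0,-2,0],"twist":0},
  {"grip":0,"offset":[0,-2,0],"twist":0},
])

```text
time: 14.55
tcp_pos: [0.5074, 0.0393, 0.0461]
tool_rot: [-3.142, -0.0, -0.117]
ft_force: [0.1, -0.3, 0.5]
width: 0.003
gripper_force: 0.0
```

```bash
python3 st.py
```

```text
t 14.55 sel x,y mm 0.3 -66.7 z 0.0461 F slide -0.3 F [ 0.1 -0.3  0.5]
```

Request:
move_arm([
  {"grip":0,"offset":[0,-1,0],"twist":0},
  {"grip":0,"offset":[0,-2,0],"twist":0},
  {"grip":0,"offset":[0,-2,0],"twist":0},
])

```text
time: 14.85
tcp_pos: [0.5076, 0.041, 0.0461]
tool_rot: [3.141, 0.0, -0.116]
ft_force: [-0.3, -2.1, 0.0]
width: 0.001
gripper_force: 0.9
```

```bash
python3 st.py
```

```text
t 14.85 sel x,y mm 0.3 -65.0 z 0.0461 F slide -2.2 F [-0.3 -2.1  0. ]
```

Request:
move_arm([
  {"grip":0,"offset":[0,-2,0],"twist":0},
  {"grip":0,"offset":[0,-4,0],"twist":0},
  {"grip":0,"offset":[0,-6,0],"twist":0},
])

```text
time: 15.15
tcp_pos: [0.5082, 0.0467, 0.0461]
tool_rot: [3.141, 0.0, -0.117]
ft_force: [-0.0, -2.8, -0.4]
width: 0.003
gripper_force: 1.5
```

```bash
python3 st.py
```

```text
t 15.15 sel x,y mm 0.3 -59.3 z 0.0461 F slide -2.8 F [-0.  -2.8 -0.4]
```

Request:
move_arm([
  {"grip":0,"offset":[0,-1,0],"twist":0},
  {"grip":0,"offset":[0,-3,0],"twist":0},
  {"grip":0,"offset":[0,-5,0],"twist":0},
  {"grip":0,"offset":[0,-5,0],"twist":0},
])

```text
time: 15.55
tcp_pos: [0.5089, 0.0528, 0.0461]
tool_rot: [-3.141, -0.0, -0.116]
ft_force: [-1.0, 0.0, 0.5]
width: 0.001
gripper_force: 0.0
```

```bash
python3 tip.py
```

```text
t 15.55 sel x,y mm 0.3 -53.1 z 0.0461 F slide -0.1 F [-1.   0.   0.5]
144 9.0 -66.0 188.0 | 146 10.0 -69.0 185.0 | 148 10.0 -77.0 183.0 | 150 10.0 -75.0 177.0 | 152 8.0 -63.0 165.0 | 154 10.0 -78.0 167.0 | 156 14.0 -121.0 184.0 | 158 15.0 -132.0 185.0 | 160 16.0 -143.0 185.0 | 162 16.0 -149.0 184.0 | 164 15.0 -146.0 177.0 | 166 15.0 -146.0 171.0 | 168 14.0 -137.0 161.0 | 170 14.0 -141.0 158.0 | 172 14.0 -139.0 151.0 | 174 14.0 -138.0 145.0 |
```

Force has gone: lever jumped into click 1. On towards click 2.

Request:
move_arm([
  {"grip":0,"offset":[0,-2,0],"twist":0},
  {"grip":0,"offset":[0,-4,0],"twist":0},
  {"grip":0,"offset":[0,-6,0],"twist":0},
  {"grip":0,"offset":[0,-8,0],"twist":0},
  {"grip":0,"offset":[0,-8,0],"twist":0},
])

```text
time: 16.1
tcp_pos: [0.5097, 0.0594, 0.0462]
tool_rot: [3.14, 0.0, -0.116]
ft_force: [-1.5, -5.1, 0.2]
width: 0.006
gripper_force: 2.8
```

```bash
python3 st.py
```

```text
t 16.1 sel x,y mm 0.3 -46.5 z 0.0462 F slide -5.3 F [-1.5 -5.1  0.2]
```

Request:
move_arm([
  {"grip":0,"offset":[0,-2,0],"twist":0},
  {"grip":0,"offset":[0,-4,0],"twist":0},
  {"grip":0,"offset":[0,-6,0],"twist":0},
  {"grip":0,"offset":[0,-8,0],"twist":0},
  {"grip":0,"offset":[0,-10,0],"twist":0},
  {"grip":0,"offset":[0,-10,0],"twist":0},
])

```text
time: 16.7
tcp_pos: [0.511, 0.0707, 0.0461]
tool_rot: [-3.141, -0.0, -0.116]
ft_force: [-0.4, 0.2, -0.1]
width: 0.006
gripper_force: 0.0
```

```bash
python3 st.py
```

```text
t 16.7 sel x,y mm 0.2 -35.1 z 0.0461 F slide 0.1 F [-0.4  0.2 -0.1]
```

Contact at −46.5 and free again at −35: lever is in click 2. Same for the third click (contact near −28.5, jump near −20), stopping at about −17.

Request:
move_arm([
  {"grip":0,"offset":[0,-2,0],"twist":0},
  {"grip":0,"offset":[0,-4,0],"twist":0},
  {"grip":0,"offset":[0,-6,0],"twist":0},
  {"grip":0,"offset":[0,-8,0],"twist":0},
  {"grip":0,"offset":[0,-8,0],"twist":0},
])

```text
time: 17.2
tcp_pos: [0.5118, 0.0772, 0.0461]
tool_rot: [3.14, 0.0, -0.116]
ft_force: [-0.8, -5.8, -0.2]
width: 0.003
gripper_force: 2.8
```

```bash
python3 st.py
```

```text
t 17.2 sel x,y mm 0.3 -28.5 z 0.0461 F slide -5.8 F [-0.8 -5.8 -0.2]
```

Request:
move_arm([
  {"grip":0,"offset":[0,-2,0],"twist":0},
  {"grip":0,"offset":[0,-4,0],"twist":0},
  {"grip":0,"offset":[0,-6,0],"twist":0},
  {"grip":0,"offset":[0,-8,0],"twist":0},
  {"grip":0,"offset":[0,-9,0],"twist":0},
  {"grip":0,"offset":[0,-9,0],"twist":0},
])

```text
time: 17.8
tcp_pos: [0.513, 0.0874, 0.0461]
tool_rot: [-3.141, -0.0, -0.116]
ft_force: [0.2, -0.4, -0.3]
width: 0.005
gripper_force: 0.0
```

```bash
python3 st.py
```

```text
t 17.8 sel x,y mm 0.3 -18.2 z 0.0461 F slide -0.4 F [ 0.2 -0.4 -0.3]
```

Free again: third click. Back off, rise and clear the top view to check.

Request:
move_arm([
  {"grip":0,"offset":[0,10,0],"twist":0},
  {"grip":0,"offset":[0,20,0],"twist":0},
  {"grip":0,"offset":[0,20,-30],"twist":0},
  {"grip":0,"offset":[0,20,-70],"twist":0},
  {"grip":0,"offset":[0,20,-120],"twist":0},
  {"grip":0,"offset":[0,20,-150],"twist":0},
  {"grip":0,"offset":[-40,60,-150],"twist":0},
  {"grip":0,"offset":[-80,110,-150],"twist":0},
  {"grip":0,"offset":[-120,160,-150],"twist":0},
  {"grip":0,"offset":[-150,210,-150],"twist":0},
  {"grip":0,"offset":[-150,260,-150],"twist":0},
  {"grip":0,"offset":[-150,310,-150],"twist":0},
  {"grip":0,"offset":[-150,360,-150],"twist":0},
  {"grip":0,"offset":[-150,360,-150],"twist":0},
  {"grip":0,"offset":[-150,360,-150],"twist":0},
  {"grip":0,"offset":[-150,360,-150],"twist":0},
])

```text
time: 19.4
tcp_pos: [0.3212, -0.2537, 0.1958]
tool_rot: [-3.141, 0.0, -0.12]
ft_force: [1.1, -0.0, -0.3]
width: 0.002
gripper_force: 0.0
```

```bash
python3 st.py; python3 m.py; python3 - <<'E'
from h import *
a,_=vision.read_camera("top"); b,_=vision.read_camera("side")
f=lambda i:cv2.resize(i,None,fx=3,fy=3,interpolation=cv2.INTER_CUBIC)
cv2.imwrite("pics/e6.png",np.hstack([f(a[120:240,140:280]),f(b[120:240,210:330])]))
E
```

```text
t 19.4 sel x,y mm -150.6 -379.3 z 0.1958 F slide 0.1 F [ 1.1 -0.  -0.3]
housing 1467 ((516.6058959960938, 105.52017211914062), (200.2921600341797, 94.71353149414062), 83.10308837890625) 0.050365970008920985
plate+h ((552.4864501953125, 101.8123550415039), (230.99977111816406, 175.53555297851562), 83.51606750488281)
red 105 [0.50499251 0.01527093 0.05108151]
green 97 [0.52722947 0.19689165 0.05134788]
lever 58 [0.51381266 0.11401604 0.09825739] ((514.1250610351562, 114.4469985961914), (12.814480781555176, 42.10481643676758), 86.97066497802734)
```

View pics/e6.png

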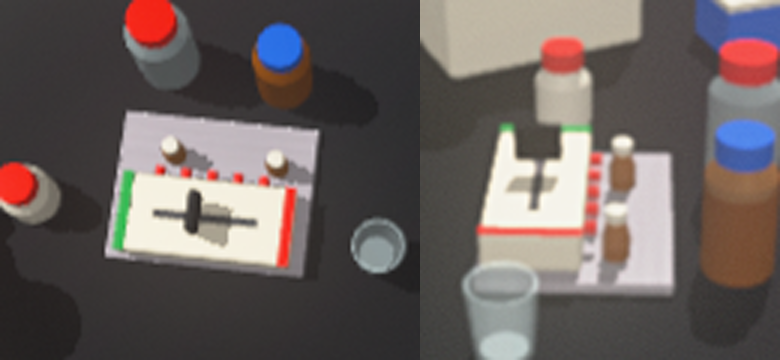

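The lever is back at 114 mm in y, which is a travel of about 54 mm, the third click. In the picture it stands at (193,212), and the vials, bottles and beaker are undisturbed.

```bash
python3 -c "
from h import *
print(ticket.hand_in())"
```

```text
the job is handed in; nothing more can be done
None
```

I pushed the lever back to the red-end stop, then forward through its clicks, and left it resting in the third; the last picture shows about 54 mm of travel and nothing else moved, and I handed the job in at about 20 s.

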